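Slide the top serving board onto the stand

ROBOT

A 6-joint arm with a two-finger parallel gripper is mounted at the origin on the work surface. World frame = base frame: x ahead of the robot, y to its left, z up, the work surface at z = 0. Lengths are in m, angles in rad, forces in N, time in s.
With the tool pointing down it reaches from about 0.375 to 0.975 m from the base axis. Payload 3.8 kg.
Tool frame: the origin (TCP) lies midway between the tips of the shut fingers; the grasp point (between the pads) lies 19 mm behind it; z points along the fingers, y is the direction in which the jaws open and shut (so a half turn about z gives the same grasp; the last joint's range is limited). The gripper opens to 85 mm and grips with 20 to 120 N. Pads are 22 mm wide; open, the fingers measure 114 mm over their backs; the gripper's body (76 mm by 85 mm) begins 54 mm behind the grasp point. The pads swing forward as they close: fully open they stand 13 mm farther back than shut.
Start: joints at [1.267, 0.264, 1.604, -0, 1.274, -0.037], TCP at [0.178, 0.651, 0.199] pointing down, gripper open.
Joint ranges: [-2.63, 2.63], [-0.94, 2.18], [0.31, 2.57], [-1.31, 4.45], [0, 2.66], [-2.55, 2.55]. Speed limits (rad/s): [2.57, 2.57, 3.14, 3.14, 3.14, 3.14].

INTERFACE

Orientations are given as a rotation vector (axis times angle).
In Python, from workcell import bot gives the robot as it stands.
- The arm moves only by the tool drive_tool, never from a script. Its argument "deltas" is a list of rows, each an object with "hand": the opening, from 0 (shut) to 1 (fully open); "offset": the shift along the world's x, y, z in cm, a list of three; "angular": the turn, a rotation vector about the world's x, y, z in degrees, a list of three. A call has 1 to 8 rows; each row is the pose to reach, as a shift and turn from the pose commanded when the call began; what a row does not reach only later rows make up. A row lasts 1/8 s, in which the tool goes at most 62.5 mm and 10.7 degrees, less where a joint would pass 70% of its speed; a pose out of reach is approached as far as the arm can. A call with a gripper value outside its range is refused whole. The fingers move at their own pace and stop on an object; "force" is the grip in N (left out, the last holds). Time passes only in rows, so rows that repeat a pose let the fingers close. It gives the time, the measured TCP pose, the force and the opening at its end, in the units of the state.
- bot.read_state(): the state, without advancing time (a new reading comes with each control period).
- bot.read_camera(name): name is "scene" or "top" or "wrist"; returns a dict with "frame" (384x512x3 uint8, blue, green, red), "mtx" (3x3 intrinsics, pixels), "R" (3x3) and "t" (3): a world point X has camera coordinates R X + t. Camera axes: x right, y down, z forward; pixel columns grow to the right and rows downward; lengths in m; the calibration is good to about 2 mm. A picture is of the moment at which its call begins. There is no depth.
- bot.finish_job(): hands the job in, once; it reports no verdict.
The state is a dict: "time": time; "q": joint angles; "joint_vel": joint speeds; "joint_torque": joint torques, N m; "tool_pos": TCP position; "tcp_rot": TCP orientation; "wrist_force": force on the tool from outside, world axes, zero at the start; "torque": the same for the moment, N m; "width": opening from 0.0 (shut) to 1.0 (fully open).
Only numpy, scipy, OpenCV 4.12 (cv2) and the standard library are available. Lean on these libraries where they do the work, as an engineer would, in place of code of your own. Each camera call takes 0.05 s, during which the arm holds its last target. There are 200 camera calls.

TASK

Set the drinks station up with a fresh board: slide the top wooden serving board sideways off the stack onto the steel stand next to it, in between the side guides, without lifting it and without shifting the boards below. Then press it home against the end stop's bumper, firmly but without ramming it (10 N is about right), keep the pressure on for about half a second, and let go, leaving it lying flat and straight there. Leave the cups, bowl, bottle and stick box alone.

Things in the scene. Friction and masses are not known exactly. Their poses are not given: they have to be found in the camera images.
- board_top: Topmost of four identical plain wooden serving boards in a stack: 130 (its x) x 120 (its y, the sliding direction) x 10 mm thick, 0.12 to 0.23 kg. Origin: centre of its underside; z up. Too wide to grip across. Only friction (about 1 to 2 N) holds it on the next board. The boards lie within 2 mm and 1.5 degrees of each other.
- board_rear (a point): Point on the top board: middle of its rear (-y) edge face, 60 mm from the board's centre, 5 mm under its upper face. This face is pushed to slide the board, best with two fingers side by side so that it stays square, their tips a little above the second board.
- board_second: Stack board, directly under the top one; its upper face is the underside of the top board. Same size, same origin and axes as the top board. Must stay where it is (within 6 mm).
- board_mid: Stack board, third from the top. Same size, same origin and axes as the top board. Must stay where it is (within 6 mm).
- board_low: Stack board, bottom one. Same size, same origin and axes as the top board. Must stay where it is (within 6 mm).
- stand: Fixed low steel serving stand beside the stack, where the board goes. Origin: on the table under the middle of its deck; z up; +y is the direction in which the board slides on, from the stack to the end stop; x is across. Deck 156 (x) x 225 (y) mm, y from -115 to +110, its upper face 40 mm above the table, 2 to 4 mm lower than the underside of the top board as stacked.
- stand_mouth (a point): Middle of the stand's entry edge, on the deck face, 115 mm from the stand's origin towards -y. The stack's edge is 2 to 16 mm before it, up to 4 mm off sideways and 0.05 rad askew. Past the stack the board's rear drops 2 to 4 mm onto the deck: then lower the fingers to about 4 mm above the deck.
- guides (a point): Point on the deck, 64 mm from the stand's origin towards -y, midway between the near ends of the two side guides: upright walls 134 mm apart inside, 12 mm high above the deck, running from here to the far end. From here to the mouth they flare out to about 148 mm apart, which straightens the board as it is pushed in.
- stop: Fixed end stop on the deck, 92 to 100 mm in +y from the stand's origin: steel bar 100 (x) x 16 (y) x 18 mm high, origin at the centre of its underside, axes as the stand's. On two rods it carries a black bumper bar that meets the board, set out by an unmeasured 0 to 30 mm: its face is at y = -16 to -46 mm, so the board's origin is at y = -76 to -106 mm when it touches. It does not yield; find it by feel.
- cup_a: Bystander: white plastic cup, 68 wide at the rim, 75 tall mm, origin: centre of its base. Leave alone.
- cup_b: Bystander: white plastic cup, 68 wide at the rim, 75 tall mm, origin: centre of its base. Leave alone.
- cup_c: Bystander: white plastic cup, 68 wide at the rim, 75 tall mm, origin: centre of its base. Leave alone.
- bowl: Bystander: white ceramic bowl, 110 wide, 50 tall mm, origin: centre of its base. Leave alone.
- sauce_bottle: Bystander: yellow squeeze bottle, 54 wide, 165 tall mm, origin: centre of its base. Leave alone.
- stick_box: Bystander: small wooden box of stirring sticks, 80 x 100 x 70 (sticks reach 125) mm, origin: centre of its base. Leave alone.
Things that resemble listed ones, but are neither listed nor needed, are in the scene too. Leave any green, turquoise or yellow look-alike of the board_top alone.

How it is judged:
On the way, in this order (a step that is already met when the one before it is completed fails the run):
1. the top board has left the stack and lies on the stand's deck between the guides (y of board_top in the frame of stand above -0.045 m and z of board_top in the frame of stand below 0.042 m and angle between board_top's own z axis and vertical below 0.03 rad), for 0.05 s.
2. the board is held firmly against the end stop's bumper (at least 6 N for 0.3 s) (contact force between board_top and stop above 6 N), for 0.3 s.
At the end, for the whole second after the job is handed in: The top board lies flat on the stand's deck (within 2 mm of height, 1.4 degrees), between the guides, in line with the stand within 2 degrees, its middle no further than 109 mm from the middle of the end stop's bar, at rest; the three other boards are within 6 mm of where they were (y of board_top in the frame of stop above -0.109 m and x of board_top in the frame of stop between -0.008 and 0.008 m and z of board_top in the frame of stand between 0.038 and 0.042 m and angle between board_top's own z axis and vertical below 0.025 rad and angle between the y axis of board_top and the y axis of stand, either way round below 0.035 rad and linear speed of board_top below 0.01 m/s and distance of each of board_second, board_mid, board_low from where it was at the start of the episode below 0.006 m); the robot touches nothing.
It fails at once if the board is rammed against the end stop (over 16 N) (contact force between board_top and stop above 16 N).
It fails at once if the robot bears on the board with more than 30 N (contact force between any of the fingers, the arm and board_top above 30 N).
It fails at once if the top board is lifted clear or tipped up instead of slid (height (world z) of board_top above 0.062 m or angle between board_top's own z axis and vertical above 0.2 rad).
It fails at once if one of the boards below is disturbed (more than 6 mm) (distance of any of board_second, board_mid, board_low from where it was at the start of the episode above 0.006 m).
It fails at once if a bystander is moved more than 15 mm or tipped (distance of any of cup_a, cup_b, cup_c, bowl, sauce_bottle, stick_box from where it was at the start of the episode above 0.015 m or angle between any of cup_a, cup_b, cup_c, bowl, sauce_bottle, stick_box's own z axis and vertical above 0.3 rad).
It also fails if it takes over 58 s, if anything falls off the work surface, if the arm or the gripper's body presses on something with over 40 N, if the wrist force passes 120 N, or if a joint passes its speed limit or range.

## Working session

There is one attempt and no reset: what is moved stays moved. The work goes in short steps, Python scripts to look and compute and a tool call to move; the robot and the scene stay as the last step left them, time stands still between calls to the robot, and variables do not carry over. Pictures are saved under pics/ and viewed, about 8 in all and at most 12, crops included, and the job is handed in when it is done.

Besides the shell and the picture viewer there is one more tool, called after ">>>" as name(argument=value, ...), one argument or row to a line, values as JSON. drive_tool: Moves the arm, as the interface text tells. Its arguments: {"type":"object","properties":{"deltas":{"type":"array"},"force":{"type":"number"}},"required":["deltas"]}

```bash
mkdir -p pics; ls
python3 - <<'E'
from workcell import bot
import cv2
for n in("top","scene"):
    c=bot.read_camera(n);cv2.imwrite(f"pics/{n}0.png",c["frame"]);print(n,c["mtx"].tolist(),c["R"].round(4).tolist(),c["t"].round(4).tolist())
s=bot.read_state();print(s)
E
```

```text
pics
top [[346.92449085895737, 0.0, 255.2001977189935], [0.0, 346.92449085895737, 195.39959116829291], [0.0, 0.0, 1.0]] [[0.0273, -0.9994, 0.0214], [-0.9853, -0.0305, -0.1683], [0.1688, -0.0165, -0.9855]] [-0.0755, 0.5731, 0.8881]
scene [[450.2555155549315, 0.0, 258.92929827395005], [0.0, 450.2555155549315, 189.5686549915551], [0.0, 0.0, 1.0]] [[0.6412, 0.767, -0.0229], [0.4247, -0.3795, -0.822], [-0.6391, 0.5174, -0.5691]] [-0.3259, -0.2054, 1.6148]
{'time': 0.1, 'q': array([ 1.26713698e+00,  2.64692999e-01,  1.60524907e+00,  2.25055170e-05,
        1.27372405e+00, -3.68542442e-02]), 'joint_vel': array([ 0.00132422, -0.00068377, -0.00218367,  0.00064436,  0.00194144,
       -0.00043431]), 'joint_torque': array([ 3.19650071e-04, -5.16706324e+01, -3.68589735e+01, -4.59251154e-06,
        6.36198762e-03, -1.69038628e-05]), 'tool_pos': array([0.17770688, 0.65041988, 0.19757009]), 'tcp_rot': array([-0.41781505, -3.1133076 ,  0.00320381]), 'wrist_force': array([-0.66807257,  0.84254814, -0.47718246]), 'torque': array([0.02227931, 0.0199379 , 0.00459296]), 'width': 0.9986683316582514}
```

View pics/top0.png

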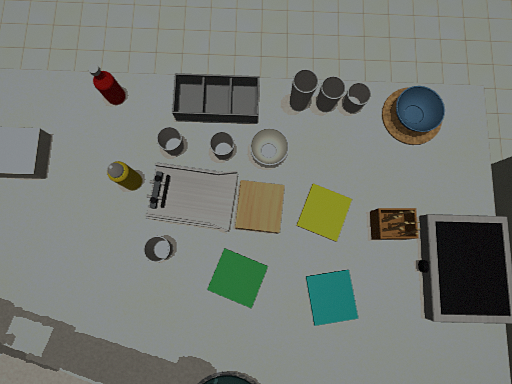

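View pics/scene0.png

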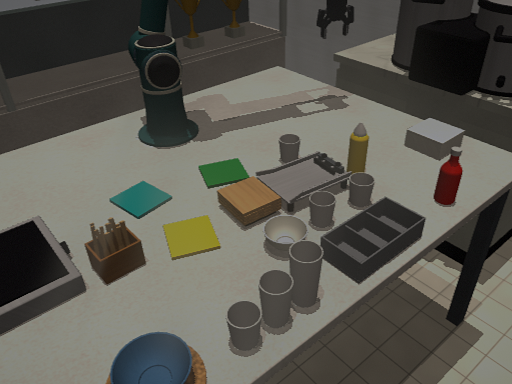

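The top view shows the wooden stack at about (260,206), with the stand to its left (150–238 × 165–230). The bumper is near (165,190), and bowl and cup sit beside the path at (269,148) and (222,146). Next I'll measure the corners and take a magnified crop.

```bash
cat > h.py <<'E'
import numpy as np, cv2
from workcell import bot
def ray(c,uv):
    R,t=np.array(c["R"]),np.array(c["t"]).ravel()
    d=R.T@np.linalg.solve(np.array(c["mtx"]),[uv[0],uv[1],1]); return -R.T@t,d
def plane(c,uv,z):
    o,d=ray(c,uv); return o+d*(z-o[2])/d[2]
def proj(c,X):
    p=np.array(c["mtx"])@(np.array(c["R"])@np.array(X)+np.array(c["t"]).ravel()); return p[:2]/p[2]
def tri(c1,u1,c2,u2):
    o1,d1=ray(c1,u1);o2,d2=ray(c2,u2);d1=d1/np.linalg.norm(d1);d2=d2/np.linalg.norm(d2)
    s=np.linalg.lstsq(np.stack([d1,-d2],1),o2-o1,rcond=None)[0]
    a,b=o1+s[0]*d1,o2+s[1]*d2; return (a+b)/2,np.linalg.norm(a-b)
def wood(im,roi):
    h=cv2.cvtColor(im,cv2.COLOR_BGR2HSV);m=cv2.inRange(h,(8,60,90),(22,255,255))
    k=np.zeros_like(m);x0,y0,x1,y1=roi;k[y0:y1,x0:x1]=m[y0:y1,x0:x1]
    cs=cv2.findContours(k,cv2.RETR_EXTERNAL,cv2.CHAIN_APPROX_NONE)[0];return max(cs,key=cv2.contourArea)
E
python3 - <<'E'
from h import *
T=bot.read_camera("top");S=bot.read_camera("scene")
f=T["frame"]
ct=wood(f,(225,170,300,245));r=cv2.minAreaRect(ct);print("top",r,cv2.boxPoints(r).tolist(),cv2.contourArea(ct))
P=np.array([plane(T,p,.053) for p in cv2.boxPoints(r)]);print(P.round(4),[np.linalg.norm(P[i]-P[i-1]).round(4) for i in range(4)])
h=cv2.cvtColor(S["frame"],cv2.COLOR_BGR2HSV)
print(h[195,245],h[210,262],h[215,240],cv2.cvtColor(f,cv2.COLOR_BGR2HSV)[206,260])
a=cv2.resize(f[150:245,135:300],None,fx=4.8,fy=4.8,interpolation=cv2.INTER_CUBIC)
cv2.imwrite("pics/a.png",cv2.convertScaleAbs(a,alpha=1.3))
b=cv2.resize(S["frame"][130:235,200:370],None,fx=4.7,fy=4.7,interpolation=cv2.INTER_CUBIC);cv2.imwrite("pics/b.png",cv2.convertScaleAbs(b,alpha=1.3))
E
```

```text
top ((259.45123291015625, 205.93902587890625), (44.835201263427734, 47.92728805541992), 6.340191841125488) [[234.5244140625, 227.28048706054688], [239.81707763671875, 179.64633178710938], [284.3780517578125, 184.59756469726562], [279.08538818359375, 232.23171997070312]] 1854.0
[[ 0.4872 -0.0064  0.053 ]
 [ 0.6165 -0.0159  0.053 ]
 [ 0.6066 -0.137   0.053 ]
 [ 0.4775 -0.1247  0.053 ]] [np.float64(0.1187), np.float64(0.1296), np.float64(0.1215), np.float64(0.1297)]
[ 17 132 143] [ 17 110  67] [ 18 101  63] [ 20 114 136]
```

View pics/a.png

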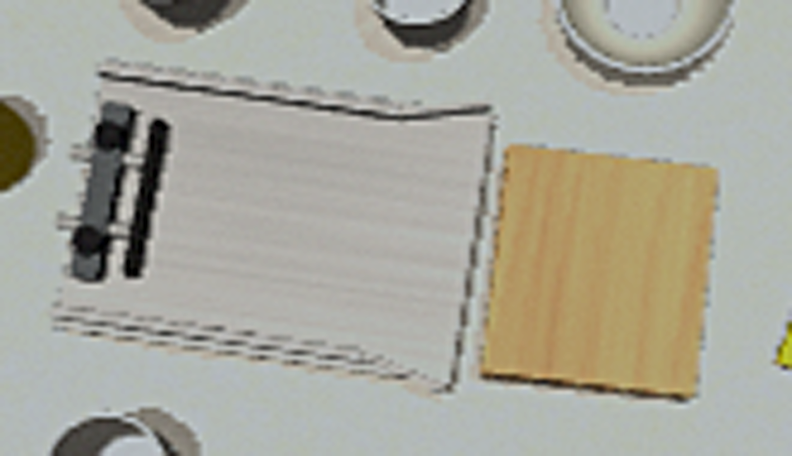

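View pics/b.png

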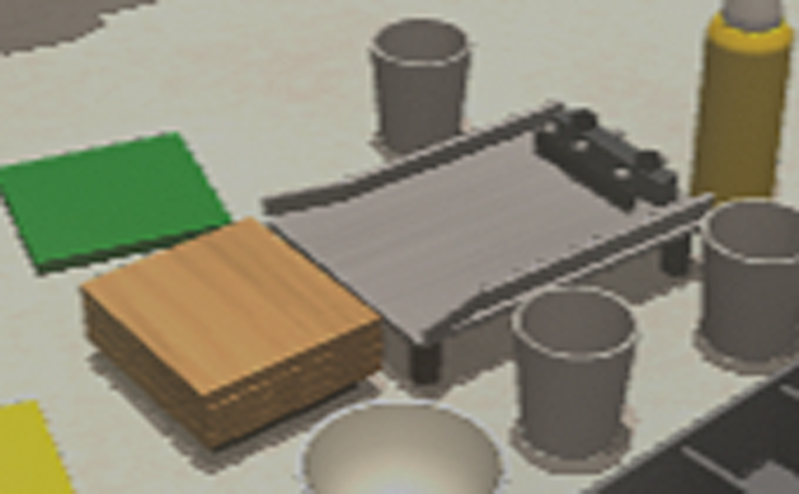

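The crops show the stack's top face. The stand's entry edge runs from crop (492,118) to (452,390), and the guide walls from (405,118) to (100,75) and from (375,362) to (55,315). The bumper face runs from (168,125) to (142,275). Next I'll triangulate these.

Run:
```python
from h import *
T=bot.read_camera("top");S=bot.read_camera("scene")
a=lambda x,y:(135+(x+.5)/4.8-.5,150+(y+.5)/4.8-.5)
b=lambda x,y:(200+(x+.5)/4.7-.5,130+(y+.5)/4.7-.5)
for n,p,q in[("A",(234.5,227.3),b(258,218)),("B",(239.8,179.6),b(382,322)),("C",(284.4,184.6),b(205,395)),("D",(279.1,232.2),b(82,288)),
 ("mouth hi",a(492,118),b(425,340)),("mouth lo",a(452,388),b(266,214)),("gd hi kink",a(405,118),b(480,294)),("gd hi end",a(100,72),b(712,198)),("gd lo end",a(55,318),b(560,105)),("gd lo kink",a(375,358),b(345,187))]:
    X,e=tri(T,p,S,q);print(n,X.round(4),round(e,4))
for n,p,z in[("m hi",a(492,118),.04),("m lo",a(452,388),.04),("ghi kink in",a(405,119),.052),("ghi end in",a(100,75),.052),("glo kink in",a(375,352),.052),("glo end in",a(55,308),.052),("glo end out",a(55,318),.052),("bump hi",a(168,125),.052),("bump lo",a(142,275),.052),("bar hi",a(118,103),.058),("bar lo",a(88,280),.058)]:
    print(n,plane(T,p,z).round(4))
print(h:=0) if 0 else None
```

```text
A [ 0.4893 -0.0034  0.0506] 0.0069
B [ 0.6178 -0.0154  0.0489] 0.0009
C [ 0.6078 -0.1354  0.0531] 0.0041
D [ 0.4788 -0.1236  0.0501] 0.0034
mouth hi [ 0.6366 -0.0045  0.0407] 0.0076
mouth lo [0.4806 0.0111 0.0431] 0.005
gd hi kink [0.6327 0.0436 0.0477] 0.0051
gd hi end [0.6541 0.2182 0.048 ] 0.0057
gd lo end [0.5131 0.2328 0.047 ] 0.0059
gd lo kink [0.4973 0.0563 0.0506] 0.0113
m hi [ 0.6344 -0.0075  0.04  ]
m lo [0.4793 0.0092 0.04  ]
ghi kink in [0.6294 0.0412 0.052 ]
ghi end in [0.6494 0.2146 0.052 ]
glo kink in [0.4971 0.0518 0.052 ]
glo end in [0.5163 0.2293 0.052 ]
glo end out [0.5107 0.2288 0.052 ]
bump hi [0.6217 0.1743 0.052 ]
bump lo [0.5361 0.1828 0.052 ]
bar hi [0.6321 0.2016 0.058 ]
bar lo [0.5316 0.2107 0.058 ]
```

>>> drive_tool(
  deltas=[
    {"hand": 0.6, "offset": [3, -4, 4], "angular": [0, 0, -10]},
    {"hand": 0.6, "offset": [6, -8.5, 5], "angular": [0, 0, -20]},
    {"hand": 0.6, "offset": [9, -13, 5], "angular": [0, 0, -30]},
    {"hand": 0.6, "offset": [12, -17, 5], "angular": [0, 0, -40]},
    {"hand": 0.6, "offset": [15, -21.5, 5], "angular": [0, 0, -50]},
    {"hand": 0.6, "offset": [18, -26, 5], "angular": [0, 0, -60]},
    {"hand": 0.6, "offset": [21, -30, 5], "angular": [0, 0, -70]},
    {"hand": 0.6, "offset": [24, -34.5, 5], "angular": [0, 0, -80.5]},
  ],
)

```text
time: 1.3
tool_pos: [0.4188, 0.3048, 0.249]
tcp_rot: [2.337, 2.1, 0.001]
wrist_force: [0.7, -0.0, 0.5]
width: 0.599
```

>>> drive_tool(
  deltas=[
    {"hand": 0.6, "offset": [3, -4.3, -1], "angular": [0, 0, 0]},
    {"hand": 0.6, "offset": [6, -8.6, -3], "angular": [0, 0, 0]},
    {"hand": 0.6, "offset": [9, -13, -6], "angular": [0, 0, 0]},
    {"hand": 0.6, "offset": [12, -17.2, -10], "angular": [0, 0, 0]},
    {"hand": 0.6, "offset": [14.8, -21.4, -14], "angular": [0, 0, 0]},
    {"hand": 0.6, "offset": [14.8, -21.4, -17], "angular": [0, 0, 0]},
    {"hand": 0.6, "offset": [14.8, -21.4, -17], "angular": [0, 0, 0]},
  ],
)

```text
time: 2.17
tool_pos: [0.563, 0.091, 0.0754]
tcp_rot: [-2.329, -2.102, 0.009]
wrist_force: [-0.9, -0.0, -0.3]
width: 0.6
```

>>> drive_tool(
  deltas=[
    {"hand": 0.6, "offset": [0, 0, -1], "angular": [0, 0, 0]},
    {"hand": 0.6, "offset": [0, 0, -2], "angular": [0, 0, 0]},
    {"hand": 0.6, "offset": [0, 0, -2.6], "angular": [0, 0, 0]},
    {"hand": 0.6, "offset": [0, 0, -2.8], "angular": [0, 0, 0]},
    {"hand": 0.6, "offset": [0, 0, -2.8], "angular": [0, 0, 0]},
  ],
)

```text
time: 2.8
tool_pos: [0.566, 0.0923, 0.0509]
tcp_rot: [2.33, 2.107, 0.0]
wrist_force: [-0.6, 0.4, 0.4]
width: 0.606
```

Run:
```python
from h import *
c=bot.read_camera("wrist");cv2.imwrite("pics/w1.png",c["frame"]);print(bot.read_state()["tool_pos"],bot.read_state()["wrist_force"])
```

```text
[0.56611711 0.09226278 0.05105771] [-0.18286809 -0.37347642  1.01568183]
```

View pics/w1.png

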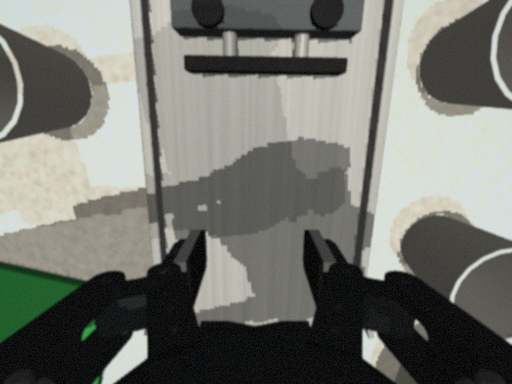

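The wrist view shows the fingers centred between the guides, at columns 150 and 375. The bumper is level at row 65, so the yaw matches. Next I'll feel for the deck.

>>> drive_tool(
  deltas=[
    {"hand": 0.6, "offset": [0, 0, -0.5], "angular": [0, 0, 0]},
    {"hand": 0.6, "offset": [0, 0, -0.8], "angular": [0, 0, 0]},
    {"hand": 0.6, "offset": [0, 0, -0.8], "angular": [0, 0, 0]},
  ],
)

```text
time: 3.22
tool_pos: [0.5655, 0.092, 0.0423]
tcp_rot: [-2.33, -2.106, 0.001]
wrist_force: [-0.4, 0.1, -0.4]
width: 0.597
```

>>> drive_tool(
  deltas=[
    {"hand": 0.6, "offset": [0, 0, -0.15], "angular": [0, 0, 0]},
    {"hand": 0.6, "offset": [0, 0, -0.15], "angular": [0, 0, 0]},
  ],
)

```text
time: 3.48
tool_pos: [0.5659, 0.0921, 0.0412]
tcp_rot: [-2.331, -2.106, 0.0]
wrist_force: [-0.4, 0.2, -0.5]
width: 0.607
```

>>> drive_tool(
  deltas=[
    {"hand": 0.6, "offset": [0, 0, -0.15], "angular": [0, 0, 0]},
    {"hand": 0.6, "offset": [0, 0, -0.15], "angular": [0, 0, 0]},
  ],
)

```text
time: 3.72
tool_pos: [0.5659, 0.0921, 0.0397]
tcp_rot: [-2.331, -2.106, 0.0]
wrist_force: [0.6, -0.3, 0.3]
width: 0.599
```

>>> drive_tool(
  deltas=[
    {"hand": 0.6, "offset": [0, 0, -0.15], "angular": [0, 0, 0]},
    {"hand": 0.6, "offset": [0, 0, -0.15], "angular": [0, 0, 0]},
  ],
)

```text
time: 3.98
tool_pos: [0.5658, 0.0921, 0.0381]
tcp_rot: [-2.331, -2.106, 0.0]
wrist_force: [-0.6, -0.2, -0.5]
width: 0.599
```

Consistent with the tips sitting back by a few mm when open. I'll go on.

>>> drive_tool(
  deltas=[
    {"hand": 0.6, "offset": [0, 0, -0.1], "angular": [0, 0, 0]},
    {"hand": 0.6, "offset": [0, 0, -0.1], "angular": [0, 0, 0]},
  ],
)

```text
time: 4.22
tool_pos: [0.5659, 0.0921, 0.0372]
tcp_rot: [-2.331, -2.106, 0.0]
wrist_force: [0.3, 0.1, 0.2]
width: 0.601
```

>>> drive_tool(
  deltas=[
    {"hand": 0.6, "offset": [0, 0, -0.1], "angular": [0, 0, 0]},
    {"hand": 0.6, "offset": [0, 0, -0.1], "angular": [0, 0, 0]},
  ],
)

```text
time: 4.47
tool_pos: [0.5659, 0.0921, 0.0362]
tcp_rot: [-2.331, -2.106, 0.0]
wrist_force: [0.2, -0.5, 0.2]
width: 0.603
```

>>> drive_tool(
  deltas=[
    {"hand": 0.6, "offset": [0, 0, -0.1], "angular": [0, 0, 0]},
    {"hand": 0.6, "offset": [0, 0, -0.1], "angular": [0, 0, 0]},
  ],
)

```text
time: 4.72
tool_pos: [0.5658, 0.0921, 0.0352]
tcp_rot: [-2.331, -2.106, 0.0]
wrist_force: [-0.4, 0.2, -0.3]
width: 0.598
```

>>> drive_tool(
  deltas=[
    {"hand": 0.6, "offset": [0, 0, -0.1], "angular": [0, 0, 0]},
    {"hand": 0.6, "offset": [0, 0, -0.1], "angular": [0, 0, 0]},
  ],
)

```text
time: 4.97
tool_pos: [0.5659, 0.0921, 0.0342]
tcp_rot: [-2.331, -2.106, 0.0]
wrist_force: [0.3, 0.3, -0.1]
width: 0.603
```

>>> drive_tool(
  deltas=[
    {"hand": 0.6, "offset": [0, 0, -0.1], "angular": [0, 0, 0]},
    {"hand": 0.6, "offset": [0, 0, -0.1], "angular": [0, 0, 0]},
  ],
)

```text
time: 5.22
tool_pos: [0.5659, 0.0921, 0.0332]
tcp_rot: [-2.331, -2.106, 0.0]
wrist_force: [-0.6, 0.4, -0.0]
width: 0.6
```

>>> drive_tool(
  deltas=[
    {"hand": 0.6, "offset": [0, 0, -0.1], "angular": [0, 0, 0]},
    {"hand": 0.6, "offset": [0, 0, -0.1], "angular": [0, 0, 0]},
  ],
)

```text
time: 5.48
tool_pos: [0.5659, 0.0921, 0.0322]
tcp_rot: [-2.331, -2.106, 0.0]
wrist_force: [-0.1, 1.1, 0.2]
width: 0.601
```

>>> drive_tool(
  deltas=[
    {"hand": 0.6, "offset": [0, 0, -0.1], "angular": [0, 0, 0]},
    {"hand": 0.6, "offset": [0, 0, -0.1], "angular": [0, 0, 0]},
  ],
)

```text
time: 5.72
tool_pos: [0.5659, 0.0921, 0.0312]
tcp_rot: [-2.331, -2.106, 0.0]
wrist_force: [-0.5, 0.1, 0.3]
width: 0.601
```

>>> drive_tool(
  deltas=[
    {"hand": 0.6, "offset": [0, 0, -0.1], "angular": [0, 0, 0]},
    {"hand": 0.6, "offset": [0, 0, -0.1], "angular": [0, 0, 0]},
  ],
)

```text
time: 5.98
tool_pos: [0.5659, 0.0921, 0.0302]
tcp_rot: [-2.331, -2.106, 0.0]
wrist_force: [-0.0, -0.2, 0.0]
width: 0.596
```

Run:
```python
from h import *
c=bot.read_camera("wrist");f=c["frame"];cv2.imwrite("pics/w2.png",cv2.convertScaleAbs(cv2.resize(f[200:384,130:390],None,fx=3,fy=3),alpha=2));print(bot.read_state()["tool_pos"],bot.read_state()["wrist_force"])
```

```text
[0.56588291 0.09209739 0.03021669] [ 0.00699906  0.1266595  -0.67783142]
```

View pics/w2.png

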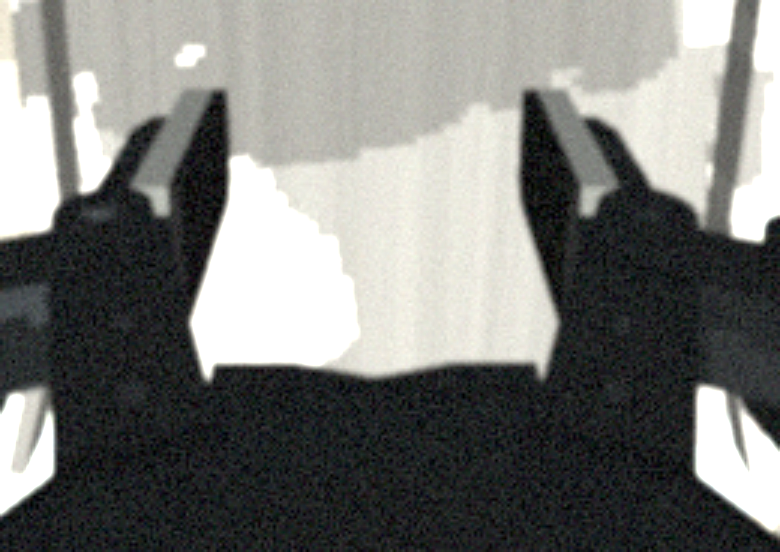

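Run:
```python
from h import *
c=bot.read_camera("wrist")
f=c["mtx"][0][0];d=f*.051/98
for u in(206,304):
    o,r=ray(c,(u,230)); print(o.round(4),(o+r*d).round(4))
for p in((152,250),(368,250),(150,130),(380,130)): print(plane(c,p,.052).round(4))
```

```text
[0.5738 0.1583 0.2049] [0.5428 0.1029 0.066 ]
[0.5738 0.1583 0.2049] [0.5935 0.0978 0.0659]
[0.5064 0.0881 0.052 ]
[0.632  0.0755 0.052 ]
[0.5187 0.1558 0.052 ]
[0.6379 0.1438 0.052 ]
```

>>> drive_tool(
  deltas=[
    {"hand": 0.6, "offset": [0, 0, -0.1], "angular": [0, 0, 0]},
    {"hand": 0.6, "offset": [0, 0, -0.1], "angular": [0, 0, 0]},
  ],
)

```text
time: 6.32
tool_pos: [0.5658, 0.0921, 0.0292]
tcp_rot: [-2.331, -2.106, 0.0]
wrist_force: [-0.5, -0.2, 0.5]
width: 0.599
```

>>> drive_tool(
  deltas=[
    {"hand": 0.6, "offset": [0, 0, -0.1], "angular": [0, 0, 0]},
    {"hand": 0.6, "offset": [0, 0, -0.1], "angular": [0, 0, 0]},
  ],
)

```text
time: 6.58
tool_pos: [0.5659, 0.0921, 0.0282]
tcp_rot: [-2.331, -2.106, 0.0]
wrist_force: [-0.2, 0.6, 1.2]
width: 0.598
```

>>> drive_tool(
  deltas=[
    {"hand": 0.6, "offset": [0, 0, -0.1], "angular": [0, 0, 0]},
    {"hand": 0.6, "offset": [0, 0, -0.1], "angular": [0, 0, 0]},
  ],
)

```text
time: 6.82
tool_pos: [0.5659, 0.0921, 0.0272]
tcp_rot: [-2.331, -2.106, 0.0]
wrist_force: [0.3, -0.5, 0.5]
width: 0.603
```

>>> drive_tool(
  deltas=[
    {"hand": 0.6, "offset": [0, 0, -0.1], "angular": [0, 0, 0]},
    {"hand": 0.6, "offset": [0, 0, -0.1], "angular": [0, 0, 0]},
  ],
)

```text
time: 7.08
tool_pos: [0.5658, 0.0921, 0.0262]
tcp_rot: [-2.331, -2.106, 0.0]
wrist_force: [-0.2, -0.3, 0.1]
width: 0.601
```

Run:
```python
from h import *
c=bot.read_camera("scene");f=c["frame"][120:230,230:370];w=bot.read_camera("wrist")["frame"][190:384,130:390]
a=cv2.convertScaleAbs(cv2.resize(f,(400,314),interpolation=2),alpha=2);b=cv2.convertScaleAbs(cv2.resize(w,(400,298)),alpha=2)
cv2.imwrite("pics/c3.png",np.vstack([a,b[:280]]));print(bot.read_state()["wrist_force"],bot.read_state()["joint_torque"])
for y in(-.03,.03): print(proj(c,[.566+y,.092,.04]).round(1))
```

```text
[-0.49452011  0.78954294  0.66928842] [ 3.76163553e-04 -4.40766263e+01 -3.06133819e+01  1.21883314e-06
  2.61875517e-03  1.28310921e-05]
[289.3 173.7]
[304.  182.4]
```

View pics/c3.png

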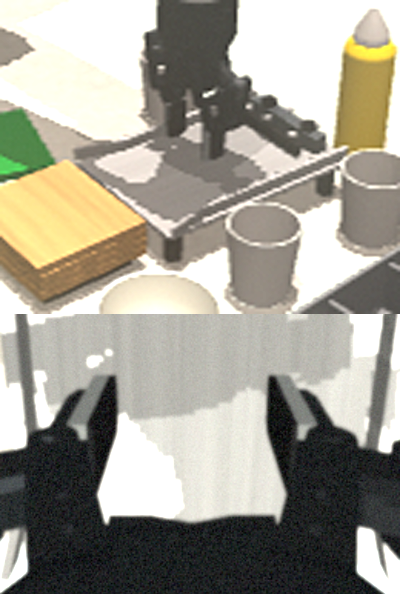

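Run:
```python
from h import *
S=bot.read_camera("scene");W=bot.read_camera("wrist")
for s,w in[((175,139),(201,231)),((212,160),(309,231))]:
    print([v.round(4) if hasattr(v,'round') else v for v in tri(S,(230+s[0]/2.857,120+s[1]/2.857),W,w)])
```

```text
[array([0.5375, 0.0991, 0.0545]), np.float64(0.0018)]
[array([0.5954, 0.0948, 0.0593]), np.float64(0.0032)]
```

>>> drive_tool(
  deltas=[
    {"hand": 0.6, "offset": [0, 0, -0.15], "angular": [0, 0, 0]},
    {"hand": 0.6, "offset": [0, 0, -0.3], "angular": [0, 0, 0]},
    {"hand": 0.6, "offset": [0, 0, -0.3], "angular": [0, 0, 0]},
  ],
)

```text
time: 7.65
tool_pos: [0.5657, 0.0921, 0.023]
tcp_rot: [-2.33, -2.106, 0.001]
wrist_force: [-0.4, -0.1, 0.7]
width: 0.598
```

>>> drive_tool(
  deltas=[
    {"hand": 0.6, "offset": [0, 0, -0.15], "angular": [0, 0, 0]},
    {"hand": 0.6, "offset": [0, 0, -0.3], "angular": [0, 0, 0]},
    {"hand": 0.6, "offset": [0, 0, -0.3], "angular": [0, 0, 0]},
  ],
)

```text
time: 8.02
tool_pos: [0.5658, 0.0921, 0.0201]
tcp_rot: [-2.331, -2.106, 0.0]
wrist_force: [0.0, 0.3, -0.5]
width: 0.595
```

>>> drive_tool(
  deltas=[
    {"hand": 0.6, "offset": [0, 0, -0.15], "angular": [0, 0, 0]},
    {"hand": 0.6, "offset": [0, 0, -0.3], "angular": [0, 0, 0]},
    {"hand": 0.6, "offset": [0, 0, -0.3], "angular": [0, 0, 0]},
  ],
)

```text
time: 8.4
tool_pos: [0.5657, 0.0921, 0.0171]
tcp_rot: [-2.331, -2.106, 0.001]
wrist_force: [-0.3, -0.2, 0.4]
width: 0.595
```

>>> drive_tool(
  deltas=[
    {"hand": 0.6, "offset": [0, 0, -0.1], "angular": [0, 0, 0]},
    {"hand": 0.6, "offset": [0, 0, -0.2], "angular": [0, 0, 0]},
    {"hand": 0.6, "offset": [0, 0, -0.2], "angular": [0, 0, 0]},
  ],
)

```text
time: 8.78
tool_pos: [0.5658, 0.0921, 0.0151]
tcp_rot: [-2.331, -2.106, 0.0]
wrist_force: [0.5, 0.5, 0.1]
width: 0.597
```

>>> drive_tool(
  deltas=[
    {"hand": 0.6, "offset": [0, 0, -0.1], "angular": [0, 0, 0]},
    {"hand": 0.6, "offset": [0, 0, -0.15], "angular": [0, 0, 0]},
  ],
)

```text
time: 9.02
tool_pos: [0.5659, 0.0921, 0.0137]
tcp_rot: [-2.331, -2.107, 0.0]
wrist_force: [-0.3, 1.0, 0.3]
width: 0.6
```

>>> drive_tool(
  deltas=[
    {"hand": 0.6, "offset": [0, 0, -0.1], "angular": [0, 0, 0]},
    {"hand": 0.6, "offset": [0, 0, -0.15], "angular": [0, 0, 0]},
  ],
)

```text
time: 9.28
tool_pos: [0.5659, 0.0921, 0.0122]
tcp_rot: [-2.331, -2.106, 0.0]
wrist_force: [0.2, -0.4, 0.3]
width: 0.601
```

>>> drive_tool(
  deltas=[
    {"hand": 0.6, "offset": [0, 0, -0.1], "angular": [0, 0, 0]},
    {"hand": 0.6, "offset": [0, 0, -0.1], "angular": [0, 0, 0]},
  ],
)

```text
time: 9.52
tool_pos: [0.5658, 0.0921, 0.0111]
tcp_rot: [-2.331, -2.106, 0.0]
wrist_force: [0.1, 0.4, -0.2]
width: 0.601
```

>>> drive_tool(
  deltas=[
    {"hand": 0.6, "offset": [0, 0, -0.1], "angular": [0, 0, 0]},
    {"hand": 0.6, "offset": [0, 0, -0.1], "angular": [0, 0, 0]},
  ],
)

```text
time: 9.78
tool_pos: [0.5658, 0.0921, 0.0102]
tcp_rot: [-2.331, -2.106, 0.0]
wrist_force: [-0.6, 0.0, -0.7]
width: 0.602
```

>>> drive_tool(
  deltas=[
    {"hand": 0.6, "offset": [0, 0, -0.1], "angular": [0, 0, 0]},
    {"hand": 0.6, "offset": [0, 0, -0.1], "angular": [0, 0, 0]},
  ],
)

```text
time: 10.02
tool_pos: [0.5659, 0.0921, 0.0092]
tcp_rot: [-2.331, -2.106, 0.0]
wrist_force: [0.6, -0.6, -0.3]
width: 0.599
```

>>> drive_tool(
  deltas=[
    {"hand": 0.6, "offset": [0, 0, -0.1], "angular": [0, 0, 0]},
    {"hand": 0.6, "offset": [0, 0, -0.1], "angular": [0, 0, 0]},
  ],
)

```text
time: 10.28
tool_pos: [0.5658, 0.0921, 0.0082]
tcp_rot: [-2.331, -2.106, 0.0]
wrist_force: [-0.1, -0.5, -0.6]
width: 0.6
```

>>> drive_tool(
  deltas=[
    {"hand": 0.6, "offset": [0, 0, -0.1], "angular": [0, 0, 0]},
    {"hand": 0.6, "offset": [0, 0, -0.1], "angular": [0, 0, 0]},
  ],
)

```text
time: 10.52
tool_pos: [0.5658, 0.0921, 0.0072]
tcp_rot: [-2.331, -2.106, 0.0]
wrist_force: [-0.1, 0.3, -0.3]
width: 0.597
```

Run:
```python
from h import *
c=bot.read_camera("scene");f=c["frame"][130:210,250:350];w=bot.read_camera("wrist")["frame"][190:384,130:390]
a=cv2.convertScaleAbs(cv2.resize(f,(400,320),interpolation=2),alpha=2);b=cv2.convertScaleAbs(cv2.resize(w,(400,298)),alpha=2)
cv2.imwrite("pics/c4.png",np.vstack([a,b[:280]]));s=bot.read_state();print(s["wrist_force"],s["tool_pos"],s["q"])
```

```text
[-0.34946854 -0.58500692  0.15043116] [0.56592685 0.09210159 0.00724377] [1.17879145e-01 2.65837608e-01 1.98782948e+00 1.98234072e-05
 8.88016414e-01 2.18922008e-01]
```

View pics/c4.png

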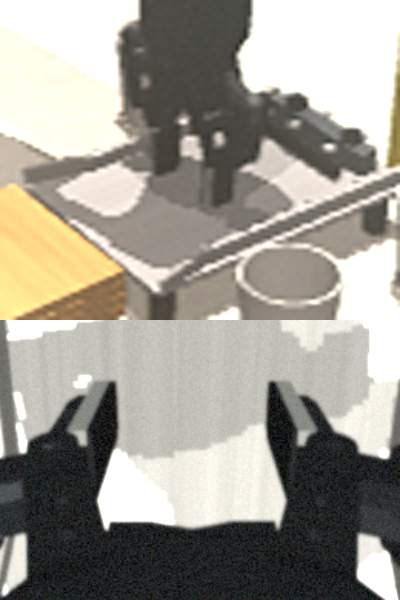

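Tips appear at scene (292,174) and (305.5,181). The deck predicts (289,174) and (304,182), so they are almost on it. The reported TCP is therefore about 33 mm lower than the tips, and I'll keep feeling for contact.

>>> drive_tool(
  deltas=[
    {"hand": 0.6, "offset": [0, 0, -0.1], "angular": [0, 0, 0]},
    {"hand": 0.6, "offset": [0, 0, -0.1], "angular": [0, 0, 0]},
  ],
)

```text
time: 10.88
tool_pos: [0.5659, 0.0921, 0.0062]
tcp_rot: [-2.331, -2.106, 0.0]
wrist_force: [0.6, -0.9, -0.5]
width: 0.6
```

>>> drive_tool(
  deltas=[
    {"hand": 0.6, "offset": [0, 0, -0.1], "angular": [0, 0, 0]},
    {"hand": 0.6, "offset": [0, 0, -0.1], "angular": [0, 0, 0]},
  ],
)

```text
time: 11.12
tool_pos: [0.5658, 0.0921, 0.0051]
tcp_rot: [-2.331, -2.106, 0.0]
wrist_force: [0.0, -0.2, -0.2]
width: 0.599
```

>>> drive_tool(
  deltas=[
    {"hand": 0.6, "offset": [0, 0, -0.1], "angular": [0, 0, 0]},
    {"hand": 0.6, "offset": [0, 0, -0.1], "angular": [0, 0, 0]},
  ],
)

```text
time: 11.38
tool_pos: [0.566, 0.0921, 0.0043]
tcp_rot: [2.331, 2.106, 0.0]
wrist_force: [-0.2, 0.8, 0.6]
width: 0.602
```

>>> drive_tool(
  deltas=[
    {"hand": 0.6, "offset": [0, 0, -0.1], "angular": [0, 0, 0]},
    {"hand": 0.6, "offset": [0, 0, -0.1], "angular": [0, 0, 0]},
  ],
)

```text
time: 11.62
tool_pos: [0.5661, 0.0921, 0.0043]
tcp_rot: [2.331, 2.107, -0.0]
wrist_force: [-3.5, -0.4, 6.6]
width: 0.6
```

Contact at tool z ≈ 0.0045 (6.6 N with a 1 mm overtravel). At opening 0.6 the tip therefore sits at tool z + 0.0355. Next I'll go up and over to behind the stack.

>>> drive_tool(
  deltas=[
    {"hand": 0.6, "offset": [0, 0, 4], "angular": [0, 0, 0]},
    {"hand": 0.6, "offset": [0, 0, 8], "angular": [0, 0, 0]},
    {"hand": 0.6, "offset": [-0.6, -6, 8], "angular": [0, 0, 0]},
    {"hand": 0.6, "offset": [-1.2, -12, 8], "angular": [0, 0, 0]},
    {"hand": 0.6, "offset": [-1.8, -18, 8], "angular": [0, 0, 0]},
    {"hand": 0.6, "offset": [-2.5, -24.9, 8], "angular": [0, 0, 0]},
    {"hand": 0.6, "offset": [-2.5, -24.9, 4], "angular": [0, 0, 0]},
    {"hand": 0.6, "offset": [-2.5, -24.9, 4], "angular": [0, 0, 0]},
  ],
)

```text
time: 12.62
tool_pos: [0.5373, -0.1568, 0.0401]
tcp_rot: [-2.328, -2.099, 0.006]
wrist_force: [0.1, 0.1, 0.1]
width: 0.596
```

>>> drive_tool(
  deltas=[
    {"hand": 0.6, "offset": [0, 0, -0.8], "angular": [0, 0, 0]},
    {"hand": 0.6, "offset": [0, 0, -0.8], "angular": [0, 0, 0]},
  ],
)

```text
time: 12.88
tool_pos: [0.5414, -0.1559, 0.0356]
tcp_rot: [2.329, 2.108, 0.0]
wrist_force: [-0.6, 0.8, -0.3]
width: 0.604
```

Run:
```python
from h import *
w=bot.read_camera("wrist");cv2.imwrite("pics/w5.png",cv2.convertScaleAbs(w["frame"],alpha=1.3))
s=bot.read_state();print(s["wrist_force"],s["tool_pos"],s["tcp_rot"])
```

```text
[0.42367551 0.73515925 0.34225657] [ 0.5417067  -0.15603175  0.03603052] [2.32841395e+00 2.10780820e+00 9.06449149e-04]
```

View pics/w5.png

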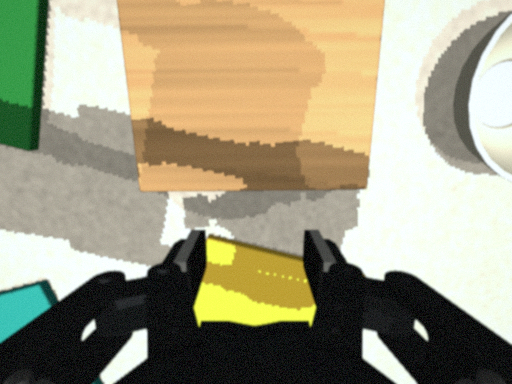

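The wrist view shows the board's rear edge level, from (138,190) to (368,188). The fingers are centred on it (mid 255 against 253). I'll lower to a tip height of 0.047 and start pushing.

>>> drive_tool(
  deltas=[
    {"hand": 0.6, "offset": [0, 0, -1.2], "angular": [0, 0, 0]},
    {"hand": 0.6, "offset": [0, 0, -2.4], "angular": [0, 0, 0]},
    {"hand": 0.6, "offset": [0, 0, -2.45], "angular": [0, 0, 0]},
    {"hand": 0.6, "offset": [0, 0, -2.45], "angular": [0, 0, 0]},
  ],
)

```text
time: 13.42
tool_pos: [0.5407, -0.1568, 0.0104]
tcp_rot: [-2.33, -2.106, 0.001]
wrist_force: [0.5, -1.1, 0.2]
width: 0.598
```

>>> drive_tool(
  deltas=[
    {"hand": 0.6, "offset": [0.05, 0.5, 0], "angular": [0, 0, 0]},
    {"hand": 0.6, "offset": [0.1, 0.9, 0], "angular": [0, 0, 0]},
    {"hand": 0.6, "offset": [0.13, 1.2, 0], "angular": [0, 0, 0]},
    {"hand": 0.6, "offset": [0.16, 1.5, 0], "angular": [0, 0, 0]},
    {"hand": 0.6, "offset": [0.19, 1.8, 0], "angular": [0, 0, 0]},
    {"hand": 0.6, "offset": [0.22, 2.1, 0], "angular": [0, 0, 0]},
  ],
)

```text
time: 14.18
tool_pos: [0.5433, -0.136, 0.0109]
tcp_rot: [2.33, 2.106, -0.0]
wrist_force: [0.2, -1.8, 0.4]
width: 0.599
```

>>> drive_tool(
  deltas=[
    {"hand": 0.6, "offset": [0.05, 0.5, 0], "angular": [0, 0, 0]},
    {"hand": 0.6, "offset": [0.11, 1, 0], "angular": [0, 0, 0]},
    {"hand": 0.6, "offset": [0.16, 1.5, 0], "angular": [0, 0, 0]},
    {"hand": 0.6, "offset": [0.21, 2, 0], "angular": [0, 0, 0]},
    {"hand": 0.6, "offset": [0.27, 2.5, 0], "angular": [0, 0, 0]},
    {"hand": 0.6, "offset": [0.32, 3, 0], "angular": [0, 0, 0]},
    {"hand": 0.6, "offset": [0.37, 3.5, 0], "angular": [0, 0, 0]},
    {"hand": 0.6, "offset": [0.43, 4, 0], "angular": [0, 0, 0]},
  ],
)

```text
time: 15.18
tool_pos: [0.5476, -0.0956, 0.0108]
tcp_rot: [2.331, 2.106, 0.0]
wrist_force: [-0.7, -2.3, 1.6]
width: 0.599
```

Run:
```python
from h import *
w=bot.read_camera("wrist")["frame"][:290];t=bot.read_camera("top")["frame"][150:245,130:300]
cv2.imwrite("pics/w6.png",cv2.convertScaleAbs(np.vstack([w,cv2.resize(t,(512,286),interpolation=2)]),alpha=1.4))
s=bot.read_state();print(s["wrist_force"],s["tool_pos"],s["torque"])
```

```text
[0.34679815 0.04404138 0.12492701] [ 0.54736786 -0.0950484   0.01061622] [ 0.02204838 -0.02282219  0.02895224]
```

View pics/w6.png

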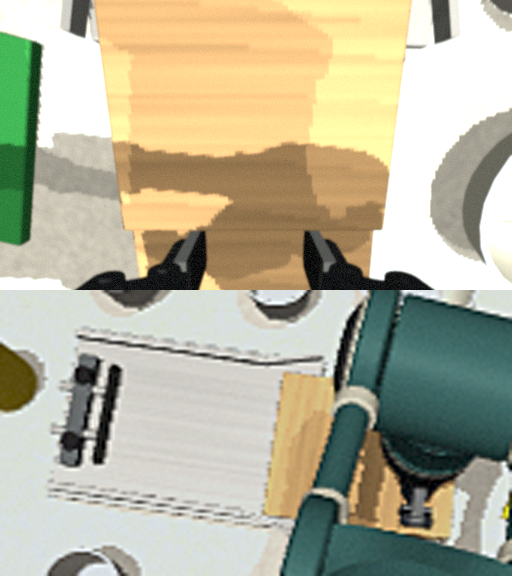

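The top board has slid about 45 mm square against the fingers (rear edge at row 230), and it is entering the stand's flare centred. I'll continue.

>>> drive_tool(
  deltas=[
    {"hand": 0.6, "offset": [0.06, 0.6, 0], "angular": [0, 0, 0]},
    {"hand": 0.6, "offset": [0.13, 1.2, 0], "angular": [0, 0, 0]},
    {"hand": 0.6, "offset": [0.19, 1.8, 0], "angular": [0, 0, 0]},
    {"hand": 0.6, "offset": [0.26, 2.4, 0], "angular": [0, 0, 0]},
    {"hand": 0.6, "offset": [0.32, 3, 0], "angular": [0, 0, 0]},
    {"hand": 0.6, "offset": [0.39, 3.6, 0], "angular": [0, 0, 0]},
    {"hand": 0.6, "offset": [0.45, 4.2, 0], "angular": [0, 0, 0]},
    {"hand": 0.6, "offset": [0.51, 4.8, 0], "angular": [0, 0, 0]},
  ],
)

```text
time: 16.27
tool_pos: [0.5525, -0.0474, 0.0107]
tcp_rot: [-2.331, -2.106, -0.0]
wrist_force: [1.1, -2.2, 0.2]
width: 0.598
```

>>> drive_tool(
  deltas=[
    {"hand": 0.6, "offset": [0.06, 0.6, 0], "angular": [0, 0, 0]},
    {"hand": 0.6, "offset": [0.13, 1.2, 0], "angular": [0, 0, 0]},
    {"hand": 0.6, "offset": [0.19, 1.8, 0], "angular": [0, 0, 0]},
    {"hand": 0.6, "offset": [0.26, 2.4, 0], "angular": [0, 0, 0]},
    {"hand": 0.6, "offset": [0.32, 3, 0], "angular": [0, 0, 0]},
    {"hand": 0.6, "offset": [0.39, 3.6, 0], "angular": [0, 0, 0]},
    {"hand": 0.6, "offset": [0.45, 4.2, 0], "angular": [0, 0, 0]},
  ],
)

```text
time: 17.15
tool_pos: [0.557, -0.0055, 0.0107]
tcp_rot: [-2.331, -2.106, 0.0]
wrist_force: [-0.1, -1.4, -0.8]
width: 0.601
```

>>> drive_tool(
  deltas=[
    {"hand": 0.6, "offset": [0.05, 0.5, 0], "angular": [0, 0, 0]},
    {"hand": 0.6, "offset": [0.11, 1, 0], "angular": [0, 0, 0]},
    {"hand": 0.6, "offset": [0.16, 1.5, 0], "angular": [0, 0, 0]},
    {"hand": 0.6, "offset": [0.21, 2, 0], "angular": [0, 0, 0]},
    {"hand": 0.6, "offset": [0.21, 2, 0], "angular": [0, 0, 0]},
  ],
)

```text
time: 17.77
tool_pos: [0.5592, 0.0147, 0.0108]
tcp_rot: [-2.33, -2.107, -0.0]
wrist_force: [0.5, 0.1, 0.0]
width: 0.599
```

Run:
```python
from h import *
w=bot.read_camera("wrist")["frame"]
cv2.imwrite("pics/w7.png",cv2.convertScaleAbs(w,alpha=1.4))
s=bot.read_state();print(s["wrist_force"],s["tool_pos"],s["torque"])
```

```text
[ 0.6425496   0.0282698  -0.41825733] [0.55912064 0.01447075 0.01081751] [ 0.03524556 -0.00408059 -0.02931667]
```

View pics/w7.png

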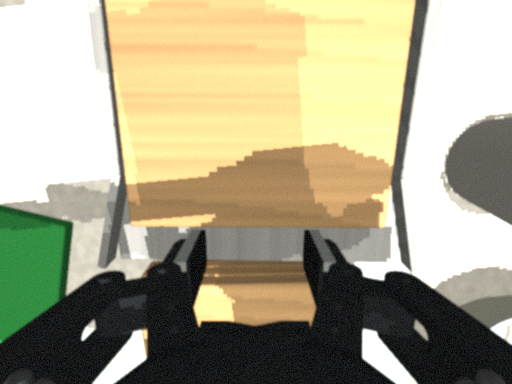

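The board lies on the deck between the guides. Its rear edge is level at row 227, and the remaining stack is still in line behind the mouth at row 262. I'll lower the tips to 4 mm above the deck and push on.

>>> drive_tool(
  deltas=[
    {"hand": 0.6, "offset": [-0.02, -0.2, 0], "angular": [0, 0, 0]},
    {"hand": 0.6, "offset": [-0.02, -0.2, -0.22], "angular": [0, 0, 0]},
    {"hand": 0.6, "offset": [0.02, 0.2, -0.22], "angular": [0, 0, 0]},
    {"hand": 0.6, "offset": [0.07, 0.7, -0.22], "angular": [0, 0, 0]},
    {"hand": 0.6, "offset": [0.13, 1.2, -0.22], "angular": [0, 0, 0]},
    {"hand": 0.6, "offset": [0.18, 1.7, -0.22], "angular": [0, 0, 0]},
    {"hand": 0.6, "offset": [0.21, 2, -0.22], "angular": [0, 0, 0]},
  ],
)

```text
time: 18.7
tool_pos: [0.5613, 0.0345, 0.0086]
tcp_rot: [2.33, 2.107, -0.0]
wrist_force: [-0.0, -0.9, -0.8]
width: 0.6
```

>>> drive_tool(
  deltas=[
    {"hand": 0.6, "offset": [0.02, 0.15, 0], "angular": [0, 0, 0]},
    {"hand": 0.6, "offset": [0.03, 0.3, 0], "angular": [0, 0, 0]},
    {"hand": 0.6, "offset": [0.05, 0.4, 0], "angular": [0, 0, 0]},
  ],
)

```text
time: 19.08
tool_pos: [0.5618, 0.0381, 0.0086]
tcp_rot: [2.331, 2.106, -0.0]
wrist_force: [-0.2, -1.1, 0.4]
width: 0.6
```

>>> drive_tool(
  deltas=[
    {"hand": 0.6, "offset": [0.01, 0.1, 0], "angular": [0, 0, 0]},
    {"hand": 0.6, "offset": [0.02, 0.2, 0], "angular": [0, 0, 0]},
  ],
)

```text
time: 19.32
tool_pos: [0.562, 0.0401, 0.0086]
tcp_rot: [2.331, 2.106, 0.0]
wrist_force: [1.2, -0.3, 0.6]
width: 0.6
```

>>> drive_tool(
  deltas=[
    {"hand": 0.6, "offset": [0.01, 0.1, 0], "angular": [0, 0, 0]},
    {"hand": 0.6, "offset": [0.02, 0.2, 0], "angular": [0, 0, 0]},
  ],
)

```text
time: 19.58
tool_pos: [0.5622, 0.0422, 0.0086]
tcp_rot: [2.331, 2.106, 0.0]
wrist_force: [0.5, -1.4, -0.9]
width: 0.601
```

>>> drive_tool(
  deltas=[
    {"hand": 0.6, "offset": [0.01, 0.05, 0], "angular": [0, 0, 0]},
    {"hand": 0.6, "offset": [0.01, 0.1, 0], "angular": [0, 0, 0]},
  ],
)

```text
time: 19.82
tool_pos: [0.5623, 0.0432, 0.0086]
tcp_rot: [2.331, 2.107, 0.0]
wrist_force: [0.3, -1.1, -0.1]
width: 0.6
```

>>> drive_tool(
  deltas=[
    {"hand": 0.6, "offset": [0.01, 0.05, 0], "angular": [0, 0, 0]},
    {"hand": 0.6, "offset": [0.01, 0.1, 0], "angular": [0, 0, 0]},
  ],
)

```text
time: 20.08
tool_pos: [0.5624, 0.0441, 0.0086]
tcp_rot: [-2.331, -2.106, -0.0]
wrist_force: [0.1, -1.3, -0.6]
width: 0.599
```

>>> drive_tool(
  deltas=[
    {"hand": 0.6, "offset": [0.01, 0.05, 0], "angular": [0, 0, 0]},
    {"hand": 0.6, "offset": [0.01, 0.1, 0], "angular": [0, 0, 0]},
  ],
)

```text
time: 20.32
tool_pos: [0.5625, 0.0452, 0.0086]
tcp_rot: [2.331, 2.106, 0.0]
wrist_force: [0.1, 0.0, -0.4]
width: 0.6
```

>>> drive_tool(
  deltas=[
    {"hand": 0.6, "offset": [0.01, 0.05, 0], "angular": [0, 0, 0]},
    {"hand": 0.6, "offset": [0.01, 0.1, 0], "angular": [0, 0, 0]},
  ],
)

```text
time: 20.58
tool_pos: [0.5626, 0.0461, 0.0086]
tcp_rot: [2.331, 2.107, 0.0]
wrist_force: [0.6, -1.2, -0.7]
width: 0.601
```

>>> drive_tool(
  deltas=[
    {"hand": 0.6, "offset": [0.01, 0.05, 0], "angular": [0, 0, 0]},
    {"hand": 0.6, "offset": [0.01, 0.1, 0], "angular": [0, 0, 0]},
  ],
)

```text
time: 20.82
tool_pos: [0.5627, 0.0471, 0.0086]
tcp_rot: [2.331, 2.106, 0.0]
wrist_force: [-0.4, -1.3, -0.5]
width: 0.603
```

>>> drive_tool(
  deltas=[
    {"hand": 0.6, "offset": [0.01, 0.05, 0], "angular": [0, 0, 0]},
    {"hand": 0.6, "offset": [0.01, 0.1, 0], "angular": [0, 0, 0]},
  ],
)

```text
time: 21.08
tool_pos: [0.5628, 0.0481, 0.0086]
tcp_rot: [2.331, 2.106, 0.0]
wrist_force: [-0.3, -0.1, -0.6]
width: 0.603
```

>>> drive_tool(
  deltas=[
    {"hand": 0.6, "offset": [0.01, 0.05, 0], "angular": [0, 0, 0]},
    {"hand": 0.6, "offset": [0.01, 0.1, 0], "angular": [0, 0, 0]},
  ],
)

```text
time: 21.32
tool_pos: [0.5629, 0.0491, 0.0086]
tcp_rot: [2.331, 2.106, 0.0]
wrist_force: [0.5, -2.3, -0.7]
width: 0.599
```

>>> drive_tool(
  deltas=[
    {"hand": 0.6, "offset": [0.01, 0.05, 0], "angular": [0, 0, 0]},
    {"hand": 0.6, "offset": [0.01, 0.05, 0], "angular": [0, 0, 0]},
  ],
)

```text
time: 21.58
tool_pos: [0.563, 0.0497, 0.0086]
tcp_rot: [-2.331, -2.107, -0.0]
wrist_force: [0.4, -1.0, -0.3]
width: 0.601
```

>>> drive_tool(
  deltas=[
    {"hand": 0.6, "offset": [0, 0.05, 0], "angular": [0, 0, 0]},
    {"hand": 0.6, "offset": [0, 0.05, 0], "angular": [0, 0, 0]},
  ],
)

```text
time: 21.82
tool_pos: [0.563, 0.0502, 0.0086]
tcp_rot: [-2.331, -2.107, -0.0]
wrist_force: [0.2, -0.8, -0.1]
width: 0.601
```

>>> drive_tool(
  deltas=[
    {"hand": 0.6, "offset": [0.01, 0.05, 0], "angular": [0, 0, 0]},
    {"hand": 0.6, "offset": [0.01, 0.05, 0], "angular": [0, 0, 0]},
  ],
)

```text
time: 22.08
tool_pos: [0.5631, 0.0506, 0.0086]
tcp_rot: [-2.331, -2.107, 0.0]
wrist_force: [0.6, -0.8, 0.4]
width: 0.601
```

>>> drive_tool(
  deltas=[
    {"hand": 0.6, "offset": [0.01, 0.05, 0], "angular": [0, 0, 0]},
    {"hand": 0.6, "offset": [0.01, 0.1, 0], "angular": [0, 0, 0]},
  ],
)

```text
time: 22.32
tool_pos: [0.5631, 0.0511, 0.0086]
tcp_rot: [2.33, 2.106, -0.001]
wrist_force: [-0.3, -5.4, 0.3]
width: 0.597
```

>>> drive_tool(
  deltas=[
    {"hand": 0.6, "offset": [0.01, 0.05, 0], "angular": [0, 0, 0]},
    {"hand": 0.6, "offset": [0.01, 0.1, 0], "angular": [0, 0, 0]},
  ],
)

```text
time: 22.58
tool_pos: [0.5629, 0.0512, 0.0085]
tcp_rot: [2.33, 2.106, -0.003]
wrist_force: [-0.8, -8.6, 0.9]
width: 0.598
```

>>> drive_tool(
  deltas=[
    {"hand": 0.6, "offset": [0.01, 0.05, 0], "angular": [0, 0, 0]},
    {"hand": 0.6, "offset": [0.01, 0.1, 0], "angular": [0, 0, 0]},
  ],
)

```text
time: 22.82
tool_pos: [0.5628, 0.0513, 0.0086]
tcp_rot: [2.329, 2.106, -0.005]
wrist_force: [-2.0, -12.1, 2.1]
width: 0.602
```

Contact found: 5.4, then 8.6, then 12 N. I'll hold about 0.6 s at this pressure.

>>> drive_tool(
  deltas=[
    {"hand": 0.6, "offset": [0, 0, 0], "angular": [0, 0, 0]},
    {"hand": 0.6, "offset": [0, 0, 0], "angular": [0, 0, 0]},
  ],
)

```text
time: 23.08
tool_pos: [0.5629, 0.0514, 0.0086]
tcp_rot: [2.329, 2.106, -0.005]
wrist_force: [-0.5, -10.2, 2.0]
width: 0.603
```

>>> drive_tool(
  deltas=[
    {"hand": 0.6, "offset": [0, 0, 0], "angular": [0, 0, 0]},
    {"hand": 0.6, "offset": [0, 0, 0], "angular": [0, 0, 0]},
    {"hand": 0.6, "offset": [0, 0, 0], "angular": [0, 0, 0]},
  ],
)

```text
time: 23.45
tool_pos: [0.5628, 0.0513, 0.0085]
tcp_rot: [2.329, 2.106, -0.005]
wrist_force: [-1.4, -10.1, 0.9]
width: 0.601
```

>>> drive_tool(
  deltas=[
    {"hand": 0.6, "offset": [0, -0.1, 0], "angular": [0, 0, 0]},
    {"hand": 0.6, "offset": [-0.02, -0.3, 0], "angular": [0, 0, 0]},
    {"hand": 0.6, "offset": [-0.05, -0.7, 0], "angular": [0, 0, 0]},
    {"hand": 0.6, "offset": [-0.1, -1.2, 0], "angular": [0, 0, 0]},
    {"hand": 0.6, "offset": [-0.1, -1.2, 1], "angular": [0, 0, 0]},
    {"hand": 0.6, "offset": [-0.1, -1.2, 5], "angular": [0, 0, 0]},
    {"hand": 0.6, "offset": [-0.1, -1.2, 10], "angular": [0, 0, 0]},
    {"hand": 0.6, "offset": [-0.1, -1.2, 15], "angular": [0, 0, 0]},
  ],
)

```text
time: 24.45
tool_pos: [0.5623, 0.0418, 0.1607]
tcp_rot: [2.331, 2.106, 0.001]
wrist_force: [0.7, 0.8, 0.1]
width: 0.603
```

>>> drive_tool(
  deltas=[
    {"hand": 0.6, "offset": [-3, -2, 4], "angular": [0, 0, 0]},
    {"hand": 0.6, "offset": [-8, -5, 6], "angular": [0, 0, 0]},
    {"hand": 0.6, "offset": [-11, -11, 6], "angular": [0, 0, 0]},
    {"hand": 0.6, "offset": [-11, -17, 6], "angular": [0, 0, 0]},
    {"hand": 0.6, "offset": [-11, -23, 6], "angular": [0, 0, 0]},
    {"hand": 0.6, "offset": [-11, -29, 6], "angular": [0, 0, 0]},
    {"hand": 0.6, "offset": [-11, -35, 6], "angular": [0, 0, 0]},
    {"hand": 0.6, "offset": [-11, -35, 6], "angular": [0, 0, 0]},
  ],
)

```text
time: 25.45
tool_pos: [0.452, -0.3121, 0.2192]
tcp_rot: [2.335, 2.1, -0.001]
wrist_force: [-0.4, 0.9, -0.5]
width: 0.6
```

Run:
```python
from h import *
T=bot.read_camera("top");S=bot.read_camera("scene")
w=cv2.resize(T["frame"][150:245,130:300],(512,286),interpolation=2);t=cv2.resize(S["frame"][125:235,200:396],(512,286),interpolation=2)
cv2.imwrite("pics/e.png",cv2.convertScaleAbs(np.vstack([w,t]),alpha=1.4))
s=bot.read_state();print(s["wrist_force"],s["tool_pos"])
for roi,z in(((150,160,233,235),.05),((232,170,300,245),.043)):
    r=cv2.minAreaRect(wood(T["frame"],roi));P=np.array([plane(T,p,z) for p in cv2.boxPoints(r)]);print(r,P.mean(0).round(4),P.round(4).tolist())
```

```text
[0.46312347 0.20701087 0.19146855] [ 0.45213865 -0.30849588  0.21883898]
((188.27999877929688, 195.0399932861328), (45.25483703613281, 47.8004264831543), 8.130102157592773) [0.5712 0.1211 0.05  ] [[0.5132, 0.1861, 0.05], [0.6429, 0.1771, 0.05], [0.629, 0.0547, 0.05], [0.4996, 0.0665, 0.05]]
((259.23968505859375, 206.2826690673828), (44.3900032043457, 47.318885803222656), 6.170175075531006) [ 0.5474 -0.0708  0.043 ] [[0.4876, -0.0063, 0.043], [0.6166, -0.0154, 0.043], [0.6071, -0.1366, 0.043], [0.4783, -0.1247, 0.043]]
```

View pics/e.png

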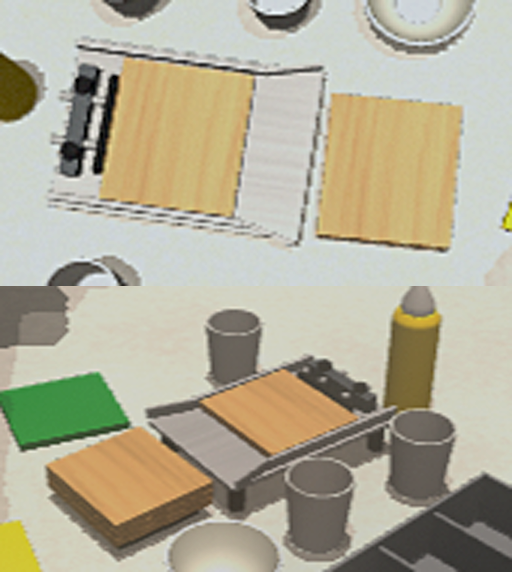

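The final view shows the board flat between the guides, its front edge on the bumper at column 115. The stack is unchanged and the bystanders are in place.

```bash
python3 -c "
from workcell import bot
print(bot.finish_job())"
```

```text
the job is handed in; nothing more can be done
None
```

I slid the top board off the stack with two fingers and pressed it home against the bumper. I then let go, moved the arm clear and handed the job in after about 25 s of robot time; no verdict comes back.

- **Pressure:** the wrist read 10–12 N with the board against the bumper, held for about 0.6 s. I had no separate reading of the force on the bumper itself.
- **Final position:** the board lies flat between the guides with its front edge on the bumper. Its centre is about 86 mm from the end stop's bar (limit 109 mm). Its measured sides run within about 0.5–2 degrees of the stand's axis. The upper end of that is right at the limit, but the guides leave little room for it to turn.
- **Stack:** the second board measures within about 1 mm of where the top board lay. The two below it show no visible shift.
- **Bystanders:** the cups near the stand, the bowl and the bottle look untouched. The stick box was outside my last picture, and the arm stayed away from it.

**Disagreement:** when I felt for the deck, the finger tips stood about 35 mm above the reported tool point at the opening I used. The description allows at most 13 mm. Both camera views agreed with the touch, so I used the felt height throughout.

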